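# Tilt reading of a test cassette

## Robot

A 7-joint arm with a two-finger parallel gripper is mounted at the origin on a cart in front of the work surface, level with it; the furniture and walls round the work are solid. World frame = base frame: x ahead of the robot, y to its left, z up, the work surface at z = 0. Lengths are in m, angles in rad, forces in N, time in s.
With the tool pointing down it reaches from about 0.35 to 0.9 m from the base axis. Payload 8.1 kg.
Tool frame: the origin (TCP) lies midway between the tips of the shut fingers; the grasp point (between the pads) lies 19 mm behind it; z points along the fingers, y is the line along which they close (so a half turn about z gives the same grasp; the last joint's range is limited). The gripper opens to 92 mm and grips with 3 to 60 N. Pads are 19 mm wide; open, the fingers measure 130 mm over their backs; the gripper's body (75 mm by 190 mm) begins 47 mm behind the grasp point.
Start: joints at [-1.392, 0.434, 0.025, 1.573, -0.012, 1.134, -0.075], TCP at [0.174, 0.6, 0.227] pointing down, gripper open.
Joint ranges: [-2.62, 2.62], [-0.44, 2.09], [-1.27, 1.32], [0.08, 2.57], [-1.32, 4.46], [0.12, 2], [-2.74, 2.74]. Speed limits (rad/s): [2.22, 2.22, 3.01, 3.01, 3.14, 3.14, 3.14].

## Interface

Orientations are given as a unit quaternion [w, x, y, z].
In Python, from bench import get_state, imaging, job gives the robot as it stands. The module is installed in compiled form; this text tells all that it offers.
- The arm moves only by the tool send_rows, never from a script. Its argument "targets" is a list of rows, each a list of 7 numbers: the turn, a rotation vector about the tool's x, y, z each as a share of pi rad, from -1 to 1, then the shift along the tool's x, y, z each as a share of 100 mm, from -1 to 1, then the closure, from 0 (fully open) to 1 (shut). In form: [[wx, wy, wz, tx, ty, tz, hand], ...]. A call has exactly 8 rows; each row is the pose to reach, as a shift and turn from the pose commanded when the call began, along the tool's axes at that moment, turning the shorter way round; what a row does not reach only later rows make up. A row lasts 1/10 s, in which the tool goes at most 50 mm and 8.59 degrees, less where a joint would pass 70% of its speed; a pose out of reach is approached as far as the arm can. A call with a number of a shift or a turn outside -1 to 1 is refused whole. A call with a gripper value outside its range is refused whole. The fingers move at their own pace and stop on an object; the grip force is fixed at half the most. Time passes only in rows, so rows that repeat a pose let the fingers close, or fill a call up. It gives the time, the measured TCP pose, the force, the opening and the grip force at its end, in the units of the state.
- get_state(): the state, without advancing time (a new reading comes with each control period).
- imaging.read_camera(name): name is "side" or "top" or "wrist"; returns a dict with "frame" (400x640x3 uint8, red, green, blue), "camera_matrix" (3x3 intrinsics, pixels), "distortion" ([k1, k2, p1, p2, k3] as OpenCV has them; the pictures are not rectified), "xyz" and "attitude" of the camera in the world. Camera axes: x right, y down, z forward; pixel columns grow to the right and rows downward; lengths in m; the calibration is good to about 2 mm. A picture is of the moment at which its call begins. There is no depth.
- job.hand_in(): hands the job in; it is judged then, once.
The state is a dict: "time_s": time; "joints": joint angles; "joint_vel": joint speeds; "tau": joint torques, N m; "tcp_pos": TCP position; "tcp_rot": TCP orientation; "ft_force": force on the tool from outside, world axes, zero at the start; "torque": the same for the moment, N m; "gripper_width": finger opening in m; "grasp_force": force on a finger pad.
Only numpy, scipy, OpenCV 4.12 (cv2) and the standard library are available. Lean on these libraries where they do the work, as an engineer would, in place of code of your own. Each camera call takes 0.05 s, during which the arm holds its last target. There are 200 camera calls.

## Task

Take a glare-free reading on the tilting reading stand, with the fingertips only and picking nothing up: push the test cassette into its channel until it is fully home against the stop, then press down the blue thumb pad on the sprung corner of the plate until the pointer stands level with the red mark on the scale, without pushing past it, and keep it there about two seconds for the exposure. Then let the corner rise gently under the finger so that the plate is back at rest and the cassette still home; leave the other things on the table where they are.

Things in the scene. Friction and masses are not known exactly. Their poses are not given: they have to be found in the camera images.
- stand: grey reading stand, fixed to the table. Origin on the table under the middle of the tilt plate; x points to its back (away from the robot at yaw 0), y left, z up. Base x -70..95, y -70..130 mm, top at z 12. The plate rests on two ball pivots at (45, 50) and (-45, -50) mm; a spring lifts its front-left corner. White scale at (-36, 112) mm, 22 mm wide, z 15..66, faces -x.
- head (a point): lens of the white reading head on a 16 mm column at the back of the stand (column at (82, -18) mm in the stand's frame); the head takes x 35..110, y -45..10, z 125..200 mm. Keep clear of it.
- tilt_plate (a joint): tilt of the aluminium plate about the level line through the two ball pivots, rad. 0 at rest, grows as the front-left corner goes down, hard stop at 0.26. Springs back to 0 when released: 3.5 N on the thumb pad starts it, about 10 N at 0.17 rad. Plate x -55..55, y -60..60 mm in the stand's frame, 8 mm thick, top 53 mm above the table at rest.
- pad_top (a point): middle of the top face of the blue round thumb pad on the plate's front-left corner: 26 mm across, stands 13 mm above the plate, at (-38, 45) mm in the stand's frame, top 66 mm above the table at rest. Press on it. 58 mm from the tilt line: 0.1 rad lowers it 5.8 mm.
- pointer_tip (a point): tip of the black pointer that is fixed to the plate and sticks out to the left in front of the scale; 55 mm above the table at rest, 109 mm from the tilt line: 0.1 rad lowers it 11 mm.
- mark (a point): middle of the red mark clip on the scale (6 mm high band); the pointer is on the mark when pointer_tip is at the same height. It is 12 to 20 mm below the pointer's rest height; it stays where it is.
- cassette: white test cassette, 66 x 18 x 5 mm, about 15 g, loose, lying in the channel of the tilt plate. Origin in the middle of its underside, x along its length towards the stop. Its near end sticks out over the front edge of the plate. Stop and channel are in line with it; it starts 12 to 22 mm short of home.
- home (a point): where the cassette's origin is when fully home against the stop: (-28, -18, 53) mm in the stand's frame, x towards the stop. At home its near end still sticks out 6 mm over the plate's front edge, so a fingertip in front of the plate, a little below its top level, can push it all the way. The channel is 20 mm wide between black rails 5 mm high, x -48..5 mm.
- buffer_bottle: small white dropper bottle with a red cap, loose, 27 x 82 mm, beside the stand; leave it. Origin under its middle.
- spare_cassette_1: spare cassette like the other, loose on the table; leave it.
- spare_cassette_2: spare cassette like the other, loose on the table behind the stand; leave it.
- label_roll: roll of labels, 61 mm across, 25 mm high, loose; leave it.
- marker: black marker pen, 138 mm long, 16 mm thick, loose; leave it.
Not all that is in view belongs to the job. What is shaped like the cassette but brown or orange is not meant.

How it is judged:
On the way, in this order (a step that is already met when the one before it is completed fails the run):
1. the cassette is pushed home against the stop (within 2.5 mm) with the plate at rest (x of cassette in the frame of home above -0.0025 m and value of joint tilt_plate below 0.02 rad), for 0.2 s.
2. a finger on the thumb pad holds the pointer within 3.5 mm of the red mark for a second, cassette still home (z of pointer_tip in the frame of mark between -0.0035 and 0.0035 m and contact force between the fingers and anything else above 1 N and x of cassette in the frame of home above -0.003 m and distance between the grasp point and pad_top below 0.05 m), for 1 s.
At the end, for the whole second after the job is handed in: The plate is back at rest (tilt under 0.01 rad), the cassette lies flat in its channel within 3 mm of home, and nothing moves (value of joint tilt_plate below 0.01 rad and velocity of joint tilt_plate between -0.02 and 0.02 rad/s and x of cassette in the frame of home above -0.003 m and z of cassette in the frame of home between -0.002 and 0.002 m and angle between the x axis of cassette and the x axis of home, either way round below 0.08 rad and linear speed of cassette below 0.01 m/s); the robot touches nothing.
It fails at once if the pointer is pushed more than 7 mm past the mark (z of pointer_tip in the frame of mark below -0.007 m).
It fails at once if the plate is let snap back (faster than 2.5 rad/s, about 15 cm/s at the thumb pad) (velocity of joint tilt_plate below -2.5 rad/s).
It fails at once if the cassette is lifted out of its channel (10 mm) (z of cassette in the frame of home above 0.01 m).
It fails at once if the mark clip is shifted by more than 3 mm (distance of mark from where it was at the start of the episode above 0.003 m).
It fails at once if a bystander is moved by more than 15 mm or knocked over (distance of any of buffer_bottle, spare_cassette_1, spare_cassette_2, label_roll, marker from where it was at the start of the episode above 0.015 m or angle between buffer_bottle's own z axis and vertical above 0.4 rad).
It also fails if it takes over 48 s, if anything falls off the work surface, if the arm or the gripper's body presses on something with over 40 N, if the wrist force passes 120 N, or if a joint passes its speed limit or range.

## Working session

There is one attempt and no reset: what is moved stays moved. The work goes in short steps, Python scripts to look and compute and a tool call to move; the robot and the scene stay as the last step left them, time stands still between calls to the robot, and variables do not carry over. Pictures are saved under pics/ and viewed, at most 10 in all, crops included, and the job is handed in when it is done.

Besides the shell and the picture viewer there is one more tool, called as a command line: name --pt "numbers of a row" for each row, then --argument value for the rest. send_rows: Moves the arm, as the interface text tells. Shift numbers are shares of 100 mm and turn numbers shares of pi rad, none past 1 either way. Its arguments: {"type":"object","properties":{"targets":{"type":"array"}},"required":["targets"]}

```bash
mkdir -p pics
cat > h.py <<'E'
import numpy as np, cv2, json
from scipy.spatial.transform import Rotation as R
from bench import get_state, imaging, job
def cam(n):
    c=imaging.read_camera(n); c={k:(np.array(v) if k!='frame' else v) for k,v in c.items()}; return c
def rot(q): return R.from_quat(np.array(q)[[1,2,3,0]])
def Rc(c):
    a=c['attitude']; return R.from_matrix(a) if a.ndim==2 else rot(a)
def ray(c,uv):
    p=cv2.undistortPoints(np.array([[uv]],float),c['camera_matrix'],c['distortion'])[0,0]
    d=Rc(c).apply([p[0],p[1],1]); return c['xyz'],d/np.linalg.norm(d)
def onz(c,uv,z):
    o,d=ray(c,uv); return o+d*(z-o[2])/d[2]
def proj(c,P):
    r=Rc(c).inv(); P=np.atleast_2d(np.array(P,float))
    return cv2.projectPoints(r.apply(P-c['xyz']),np.zeros(3),np.zeros(3),c['camera_matrix'],c['distortion'])[0][:,0]
def save(f,n): cv2.imwrite('pics/'+n,f[:,:,::-1])
E
python3 - <<'E'
from h import *
for n in ['top','side']:
    c=cam(n); save(c['frame'],n+'0.png'); np.savez(n+'0.npz',**c)
    print(n,c['xyz'],c['attitude'],c['camera_matrix'])
print(get_state())
E
```

```text
top [0.46872229 0.2242437  0.98038223] [-0.03275327  0.7139113  -0.6986581   0.0336859 ] [[422.70377787   0.         314.00498328]
 [  0.         422.70377787 200.82131408]
 [  0.           0.           1.        ]]
side [0.1295374  1.18614002 0.79935298] [ 0.10320502 -0.19745755  0.85752306 -0.46369542] [[516.80483071   0.         312.94453409]
 [  0.         516.80483071 196.03430068]
 [  0.           0.           1.        ]]
{'time_s': 0.1, 'joints': array([-1.39163567,  0.43518408,  0.02496711,  1.57396963, -0.01161565,
        1.13398833, -0.07513722]), 'joint_vel': array([ 0.00025765, -0.0029527 ,  0.00133246, -0.00310137,  0.00053407,
        0.00272163,  0.00049205]), 'tau': array([ 2.43936673e-03, -6.69118094e+01,  9.87521075e-01, -3.15142322e+01,
       -6.06045267e-02,  3.75928392e-02,  9.45715306e-05]), 'tcp_pos': array([0.17369839, 0.59992211, 0.22601835]), 'tcp_rot': array([-4.28713218e-05,  1.40467710e-01,  9.90085011e-01, -7.00843592e-04]), 'ft_force': array([-0.28367717, -0.52483793, -0.5443739 ]), 'torque': array([ 0.00069206, -0.02226398, -0.00568551]), 'grasp_force': 0.0, 'gripper_width': 0.09199543077439215}
```

View pics/top0.png

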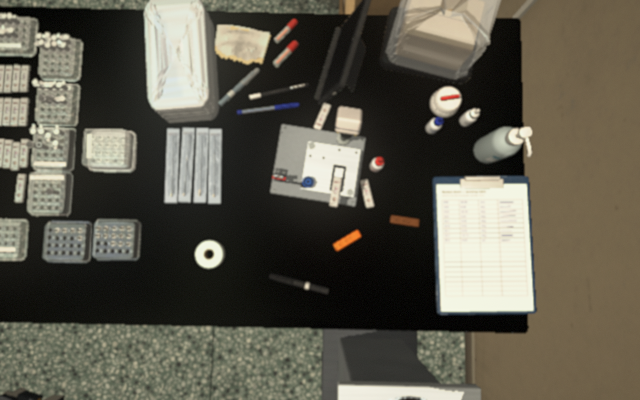

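View pics/side0.png

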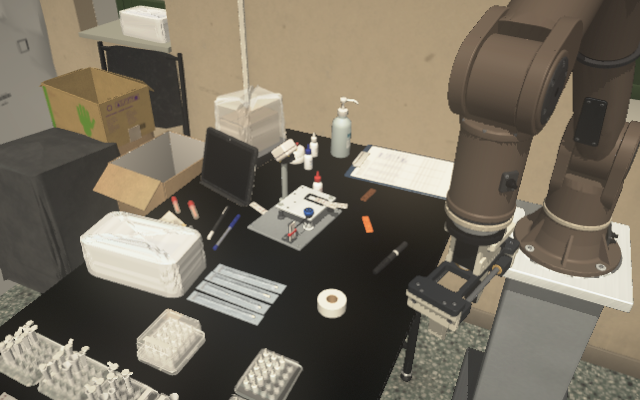

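The top view shows the stand around (318,165), pad at (308,182), cassette near (335,190), red mark near (287,178), bottle at (377,163). The side view shows the pad at (308,213) and the mark near (293,232).

Run:
```python
from h import *
t=dict(np.load('top0.npz')); s=dict(np.load('side0.npz'))
a=cv2.resize(t['frame'][100:220,255:395],None,fx=5.5,fy=4.9*5.5/4.9*0.9,interpolation=cv2.INTER_CUBIC)
a=cv2.resize(t['frame'][115:215,260:390],(780,600),interpolation=cv2.INTER_CUBIC)
b=cv2.resize(s['frame'][165:255,240:360],(800,600),interpolation=cv2.INTER_CUBIC)
save(a,'topc.png'); save(b,'sidec.png')
for n,c in(('t',t),('s',s)):
    f=c['frame'].astype(int); h=cv2.cvtColor(c['frame'],cv2.COLOR_RGB2HSV)
    for nm,m in (('blue',(h[...,0]>100)&(h[...,0]<130)&(h[...,1]>120)&(h[...,2]>50)),('red',((h[...,0]<8)|(h[...,0]>172))&(h[...,1]>110)&(h[...,2]>60))):
        k,l,st,ce=cv2.connectedComponentsWithStats(m.astype(np.uint8))
        for i in range(1,k):
            if st[i,4]>3 and 240<ce[i][0]<400 and 110<ce[i][1]<270: print(n,nm,st[i],ce[i].round(2))
```

```text
t blue [303 178   9   8  52] [307.1  181.87]
t red [375 156  10  10  75] [379.41 160.36]
t red [271 176  15   5  30] [278.8  178.17]
s blue [304 209   9   6  35] [308.2  211.91]
s red [296 142   3   3   8] [296.88 142.88]
s red [314 171   7  11  58] [317.03 176.79]
s red [288 229   8   7  18] [291.78 232.56]
```

View pics/topc.png

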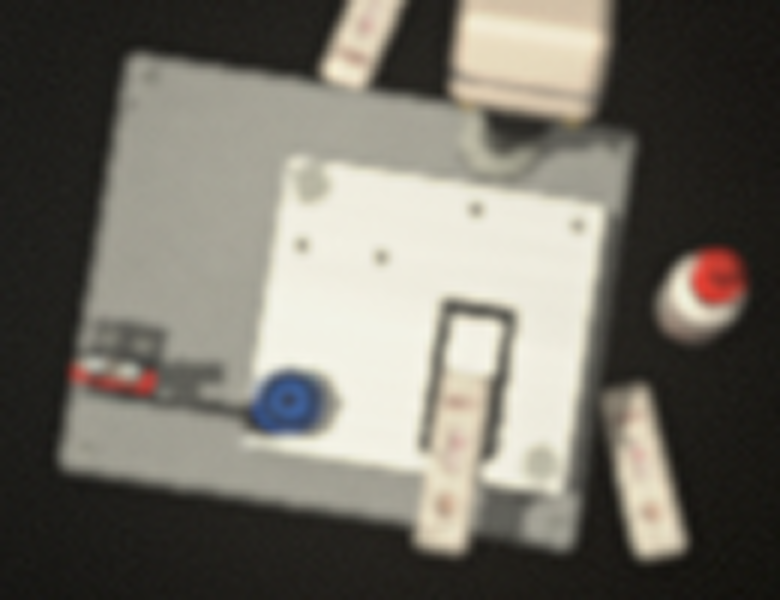

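View pics/sidec.png

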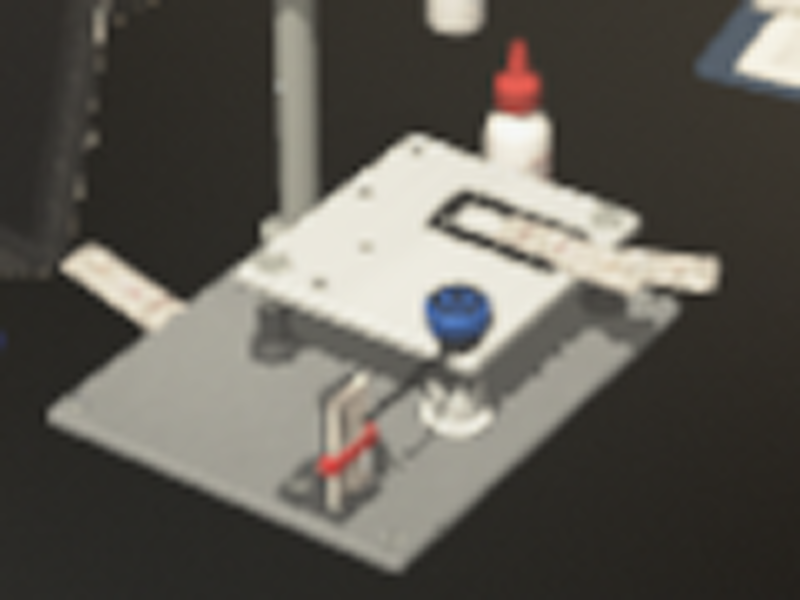

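Top crop: base corners are at (130,55), (635,132), (577,552), (62,468) and plate corners at (290,158), (608,205), (560,493), (245,447). The cassette's near end is about (440,552) and its far end about (462,375). The side crop shows the red band at about (348,450), with the pointer above it.

Run:
```python
from h import *
t=dict(np.load('top0.npz')); s=dict(np.load('side0.npz'))
def cr(x,y): return (x/6+260-.4,y/6+115-.4)
def sc(x,y): return (x*120/800+240-.4,y*90/600+165-.4)
loc=np.array([[95,130],[95,-70],[-70,-70],[-70,130],[55,60],[55,-60],[-55,-60],[-55,60]])/1000.
px=[(130,55),(635,132),(577,552),(62,468),(290,158),(608,205),(560,493),(245,447)]
z=[.012]*4+[.053]*4
W=np.array([onz(t,cr(*p),h)[:2] for p,h in zip(px,z)])
spx=[(48,415),(680,308),(400,572)]
# rigid 2D fit
def fit(A,B):
    a=A-A.mean(0);b=B-B.mean(0); th=np.arctan2((a[:,0]*b[:,1]-a[:,1]*b[:,0]).sum(),(a*b).sum())
    M=np.array([[np.cos(th),-np.sin(th)],[np.sin(th),np.cos(th)]]); return th,M,B.mean(0)-M@A.mean(0)
for sl in (slice(0,4),slice(4,8),slice(0,8)):
    th,M,o=fit(loc[sl],W[sl]); print('top',th,o,(W[sl]-loc[sl]@M.T-o).round(4).tolist())
Ws=np.array([onz(s,sc(*p),.012)[:2] for p in spx]); A=loc[[0,2,3]]
print('side',fit(A,Ws)[0],fit(A,Ws)[2], (Ws-loc[[0,2,3]]@M.T-o).round(4).tolist())
def S(P): return (M.T@(np.array(P)[:2]-o)*1000).round(1)
print('pad top',onz(t,(307.1,181.5),.066),S(onz(t,(307.1,181.5),.066)),'side',S(onz(s,(308.2,211.9),.063)))
print('cass near',S(onz(t,cr(440,550),.057)),'far',S(onz(t,cr(462,375),.058)))
for c,uv in((s,sc(348,450)),(s,sc(370,418)),):
    O,d=ray(c,uv); Ol=np.r_[M.T@(O[:2]-o),O[2]]; dl=np.r_[M.T@d[:2],d[2]]
    for x in(-.036,-.040,-.044): print(x,Ol+dl*(x-Ol[0])/dl[0])
P=[np.r_[M@np.array(p[:2])+o,p[2]] for p in([-.038,.045,.066],[-.067,-.018,.0555],[.07,-.018,.15])]
print(P); print('origin',o,th)
```

```text
top -0.13297255263939042 [0.62818993 0.1882171 ] [[-0.0002, -0.0], [0.0001, 0.0009], [-0.0008, -0.0004], [0.0008, -0.0005]]
top -0.13232965977382774 [0.62841155 0.1887628 ] [[-0.0007, -0.0006], [-0.0, -0.0002], [0.001, 0.0018], [-0.0003, -0.001]]
top -0.1328526203005809 [0.62830242 0.18848897] [[-0.0002, -0.0003], [-0.0, 0.0006], [-0.0009, -0.0007], [0.0007, -0.0007], [-0.0006, -0.0003], [0.0001, 0.0001], [0.0012, 0.002], [-0.0002, -0.0008]]
side -0.13809291874511292 [0.62408804 0.19247217] [[-0.0046, 0.0018], [-0.0029, 0.0058], [-0.0042, 0.0045]]
pad top [0.59694066 0.23993776 0.066     ] [-37.9  46.8] side [-43.   49.6]
cass near [-82.  -17.3] far [-17.1 -15.6]
-0.036 [-0.036       0.11081604  0.03589897]
-0.04 [-0.04        0.11631611  0.04107036]
-0.044 [-0.044       0.12181617  0.04624175]
-0.036 [-0.036       0.09669872  0.04169246]
-0.04 [-0.04        0.10229441  0.04682461]
-0.044 [-0.044       0.1078901   0.05195676]
[array([0.59659807, 0.23812599, 0.066     ]), array([0.5595085 , 0.17952255, 0.0555    ]), array([0.69530127, 0.16137523, 0.15      ])]
origin [0.62830242 0.18848897] -0.1328526203005809
```

send_rows --pt "0 0 -0.01 -0.15 -0.1 0 1" --pt "0 0 -0.02 -0.3 -0.2 0 1" --pt "0 0 -0.03 -0.45 -0.3 0 1" --pt "0 0 -0.047 -0.6 -0.4 0 1" --pt "0 0 -0.047 -0.75 -0.5 0 1" --pt "0 0 -0.047 -0.9 -0.6 0 1" --pt "0 0 -0.047 -1 -0.68 0 1" --pt "0 0 -0.047 -1 -0.68 0 1"

```text
time_s: 0.9
tcp_pos: [0.2527, 0.5055, 0.2268]
tcp_rot: [0.0, 0.069, 0.998, -0.0]
ft_force: [0.7, 0.3, -0.8]
gripper_width: 0.0324
grasp_force: 0.0
```

send_rows --pt "0 0 0 -0.15 -0.15 0 1" --pt "0 0 0 -0.3 -0.3 0 1" --pt "0 0 0 -0.45 -0.45 0 1" --pt "0 0 0 -0.6 -0.6 0 1" --pt "0 0 0 -0.75 -0.7 0 1" --pt "0 0 0 -0.9 -0.85 0 1" --pt "0 0 0 -1 -0.95 0 1" --pt "0 0 0 -1 -0.95 0 1"

```text
time_s: 1.7
tcp_pos: [0.3384, 0.3986, 0.2268]
tcp_rot: [0.0, 0.068, 0.998, -0.0]
ft_force: [0.6, 0.7, 0.2]
gripper_width: 0.0005
grasp_force: 0.0
```

send_rows --pt "0 0 0 -0.15 -0.15 0 1" --pt "0 0 0 -0.3 -0.3 0 1" --pt "0 0 0 -0.45 -0.45 0 1" --pt "0 0 0 -0.6 -0.6 0 1" --pt "0 0 0 -0.75 -0.7 0 1" --pt "0 0 0 -0.9 -0.85 0 1" --pt "0 0 0 -1 -0.95 0 1" --pt "0 0 0 -1 -0.95 0 1"

```text
time_s: 2.5
tcp_pos: [0.4245, 0.2914, 0.2268]
tcp_rot: [0.0, 0.068, 0.998, -0.0]
ft_force: [0.2, -0.2, -1.1]
gripper_width: 0.0004
grasp_force: 0.0
```

Run:
```python
from h import *
c=cam('wrist'); save(c['frame'],'w0.png'); np.savez('w0.npz',**c)
print(c['xyz'],Rc(c).as_matrix().round(3),c['camera_matrix'],get_state()['tcp_pos'])
o=np.array([.6283,.1885]);th=-.1328;M=R.from_euler('z',th).as_matrix()[:2,:2]
for p in([-.038,.045,.066],[-.038,.112,.04],[-.036,.109,.055],[-.07,.13,.012],[-.08,-.018,.055]): print(proj(c,np.r_[M@np.array(p[:2])+o,p[2]]))
```

```text
[0.34535776 0.30110584 0.38416392] [[ 0.136  0.946  0.293]
 [ 0.991 -0.13  -0.04 ]
 [ 0.     0.296 -0.955]] [[316.9785541    0.         317.09069581]
 [  0.         316.9785541  203.02390677]
 [  0.           0.           1.        ]] [0.42362822 0.29257628 0.22671861]
[[293.48921995 329.6656956 ]]
[[347.39925669 315.6699247 ]]
[[346.04550406 324.78928759]]
[[359.56838941 281.81320244]]
[[240.40959028 294.12782278]]
```

View pics/w0.png

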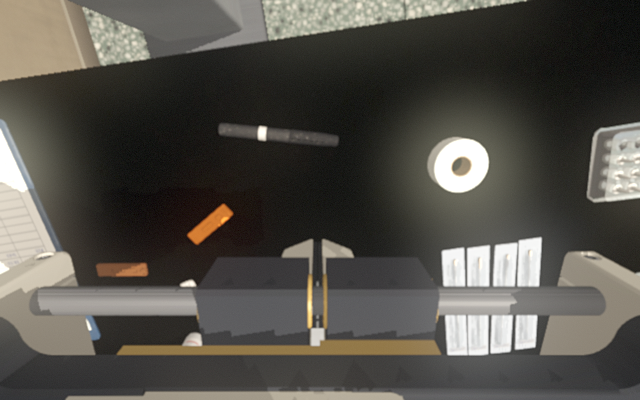

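The wrist view looks at the robot-side table, with the gripper blocking the stand. I'll pitch the tool so the camera sees the scale from the front.

send_rows --pt "0 -0.04 0 -0.15 0 0.1 1" --pt "0 -0.08 0 -0.3 0 0.2 1" --pt "0 -0.12 0 -0.5 0 0.4 1" --pt "0 -0.16 0 -0.7 0 0.6 1" --pt "0 -0.19 0 -0.9 0 0.7 1" --pt "0 -0.19 0 -1 0 0.8 1" --pt "0 -0.19 0 -1 0 0.8 1" --pt "0 -0.19 0 -1 0 0.8 1"

```text
time_s: 3.35
tcp_pos: [0.522, 0.2799, 0.1467]
tcp_rot: [0.293, 0.063, 0.954, -0.02]
ft_force: [0.8, 0.3, 0.1]
gripper_width: 0.0006
grasp_force: 0.0
```

Run:
```python
from h import *
f=[cam('wrist') for _ in range(4)]
c=f[-1]; c['frame']=np.mean([x['frame'] for x in f],0).astype(np.uint8); np.savez('w1.npz',**c)
o=np.array([.6283,.1885]);th=-.1328;M=R.from_euler('z',th).as_matrix()[:2,:2]
p=proj(c,np.r_[M@np.array([-.038,.112])+o,.04])[0];print(p,c['xyz'],get_state()['tcp_pos'])
u,v=p.astype(int); u0,v0=max(u-60,0),max(v-50,0); print(u0,v0)
save(cv2.rotate(cv2.resize(c['frame'][v0:v0+90,u0:u0+120],(800,600),interpolation=cv2.INTER_CUBIC),1),'w1.png')
```

```text
[355.66447091 197.58444494] [0.3695907  0.29891543 0.23259175] [0.52304093 0.27930247 0.14767979]
295 147
```

View pics/w1.png

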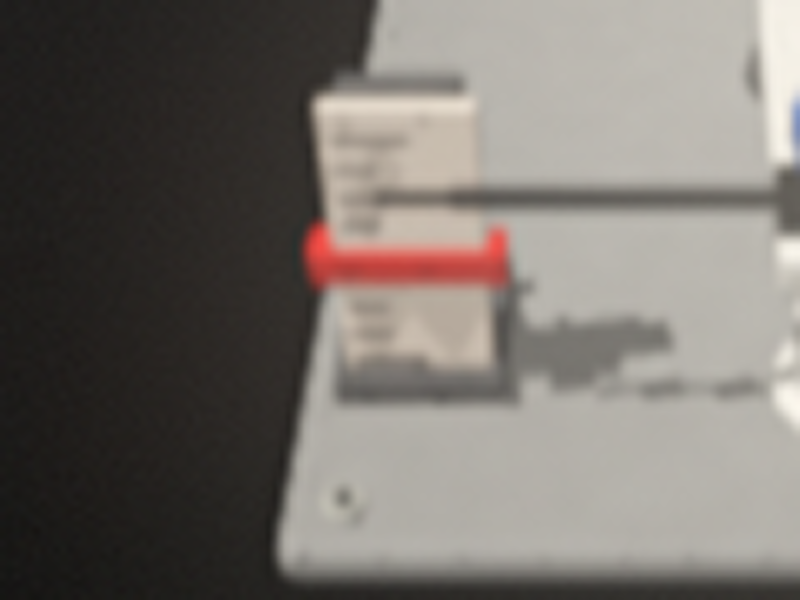

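Rotated crop: scale top edge at row 100, red front band at rows 247–287 (centre about 266, column 410), scale bottom about row 367, pointer line at row 198 with its tip near column 378.

Run:
```python
from h import *
c=dict(np.load('w1.npz'))
o=np.array([.6283,.1885]);th=-.1328;M=R.from_euler('z',th).as_matrix()[:2,:2]
uv=lambda x,y:(295+(799-x)*.15-.4,147+(599-y)*.15-.4)
def pl(x,y,X):
    O,d=ray(c,uv(x,y)); O=np.r_[M.T@(O[:2]-o),O[2]]; d=np.r_[M.T@d[:2],d[2]]; return ((O+d*(X-O[0])/d[0])*1000).round(1)
for n,p,X in(('top',(395,100),-.037),('bot',(420,367),-.037),('red',(410,266),-.039),('redtop',(410,247),-.039),('redbot',(410,287),-.039),('ptr',(400,198),-.042),('ptr',(400,198),-.046),('ptr root',(770,198),-.04)): print(n,pl(*p,X))
P=onz(c,uv(282,562),.012); print('corner',M.T@(P[:2]-o)*1000)
print(get_state()['time_s'])
```

```text
top [-37.  109.5  67.1]
bot [-37.  109.6  18.2]
red [-39.  109.4  39.5]
redtop [-39.  109.1  43. ]
redbot [-39.  109.6  35.6]
ptr [-42.  109.4  54.2]
ptr [-46.  108.8  57.3]
ptr root [-40.   58.4  52.4]
corner [-70.2867181  126.51329804]
3.55
```

send_rows --pt "0 0.04 0 0 -0.15 0 1" --pt "0 0.08 0 0 -0.3 0 1" --pt "0 0.12 0 0 -0.45 0 1" --pt "0 0.16 0 0 -0.6 0 1" --pt "0 0.19 0 0 -0.75 0 1" --pt "0 0.19 0 0 -0.9 0 1" --pt "0 0.19 0 0 -0.95 0 1" --pt "0 0.19 0 0 -0.95 0 1"

```text
time_s: 4.35
tcp_pos: [0.5107, 0.1832, 0.1471]
tcp_rot: [0.001, 0.069, 0.998, 0.0]
ft_force: [-1.0, 1.5, 0.3]
gripper_width: 0.0006
grasp_force: 0.0
```

```bash
cat >> h.py <<'E'
o=np.array([.6283,.1885]);th=-.1328;M=R.from_euler('z',th).as_matrix()[:2,:2]
def go(x,y,z):
    s=get_state(); d=np.r_[M@np.array([x,y])+o,z]-s['tcp_pos']
    print('stand xyz',(M.T@(s['tcp_pos'][:2]-o)*1000).round(1),s['tcp_pos'][2].round(4),'shift/100mm',(rot(s['tcp_rot']).inv().apply(d)*10).round(3),s['tcp_rot'].round(3),s['ft_force'].round(1),s['time_s'])
E
python3 -c "
from h import *
go(-.108,-.018,.047)"
```

```text
stand xyz [-115.8  -20.8] 0.1471 shift/100mm [-0.077  0.028  1.001] [0.001 0.069 0.998 0.   ] [-1.   1.5  0.3] 4.35
```

send_rows --pt "0 0 0 0 0.03 0.15 1" --pt "0 0 0 0 0.03 0.3 1" --pt "0 0 0 0 0.03 0.5 1" --pt "0 0 0 0 0.03 0.7 1" --pt "0 0 0 0 0.03 0.85 1" --pt "0 0 0 0 0.03 0.95 1" --pt "0 0 0 0 0.03 1 1" --pt "0 0 0 0 0.03 1 1"

```text
time_s: 5.15
tcp_pos: [0.5099, 0.1883, 0.0466]
tcp_rot: [-0.0, 0.066, 0.998, -0.0]
ft_force: [-0.7, -1.1, 0.6]
gripper_width: 0.0003
grasp_force: 0.0
```

send_rows --pt "0 0 0 -0.08 0 0 1" --pt "0 0 0 -0.14 0 0 1" --pt "0 0 0 -0.19 0 0 1" --pt "0 0 0 -0.23 0 0 1" --pt "0 0 0 -0.27 0 0 1" --pt "0 0 0 -0.31 0 0 1" --pt "0 0 0 -0.35 0 0 1" --pt "0 0 0 -0.38 0 0 1"

```text
time_s: 5.95
tcp_pos: [0.5485, 0.1824, 0.0467]
tcp_rot: [-0.0, 0.067, 0.998, -0.0]
ft_force: [-0.3, -0.6, 0.4]
gripper_width: 0.0007
grasp_force: 0.1
```

Run:
```python
from h import *
go(-.0705,-.018,.047)
s=cam('side'); a=cv2.resize(s['frame'][165:255,260:380],(800,600),interpolation=cv2.INTER_CUBIC); save(a,'s1.png')
```

```text
stand xyz [-78.3 -16.6] 0.0467 shift/100mm [-0.078 -0.014 -0.003] [-0.     0.067  0.998 -0.   ] [-0.3 -0.6  0.4] 5.95
```

View pics/s1.png

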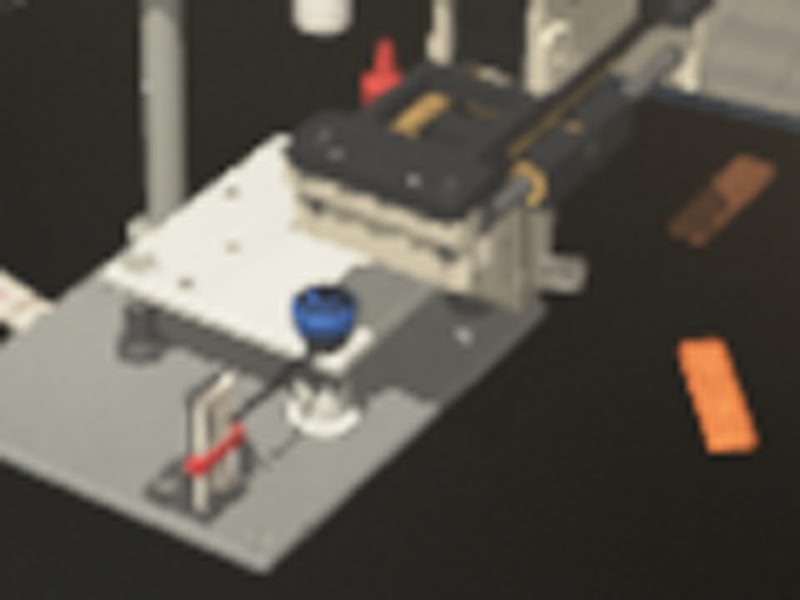

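The gripper body hides the cassette in this view. I'll go on slowly and watch the force.

send_rows --pt "0 0 0 -0.02 0 0 1" --pt "0 0 0 -0.03 0 0 1" --pt "0 0 0 -0.04 0 0 1" --pt "0 0 0 -0.05 0 0 1" --pt "0 0 0 -0.06 0 0 1" --pt "0 0 0 -0.065 0 0 1" --pt "0 0 0 -0.07 0 0 1" --pt "0 0 0 -0.07 0 0 1"

```text
time_s: 6.8
tcp_pos: [0.5552, 0.1816, 0.0467]
tcp_rot: [0.0, 0.067, 0.998, 0.0]
ft_force: [0.0, -0.1, -0.4]
gripper_width: 0.0007
grasp_force: 0.0
```

send_rows --pt "0 0 0 -0.005 0 0 1" --pt "0 0 0 -0.01 0 0 1" --pt "0 0 0 -0.01 0 0 1" --pt "0 0 0 -0.015 0 0 1" --pt "0 0 0 -0.02 0 0 1" --pt "0 0 0 -0.02 0 0 1" --pt "0 0 0 -0.02 0 0 1" --pt "0 0 0 -0.02 0 0 1"

```text
time_s: 7.6
tcp_pos: [0.5556, 0.1816, 0.0466]
tcp_rot: [-0.001, 0.067, 0.998, -0.0]
ft_force: [-6.9, -0.4, 4.8]
gripper_width: 0.0008
grasp_force: 3.4
```

send_rows --pt "0 0 0 0.01 0 0 1" --pt "0 0 0 0.02 0 0 1" --pt "0 0 0 0.04 0 0 1" --pt "0 0 0 0.1 0 0 1" --pt "0 0 0 0.2 0 0 1" --pt "0 0 0 0.3 0 0 1" --pt "0 0 0 0.4 0 0 1" --pt "0 0 0 0.45 0 0 1"

```text
time_s: 8.4
tcp_pos: [0.5109, 0.1877, 0.0468]
tcp_rot: [-0.0, 0.067, 0.998, -0.0]
ft_force: [-0.2, 0.7, 0.3]
gripper_width: 0.0008
grasp_force: 0.0
```

send_rows --pt "0 0 0 0 0 -0.1 1" --pt "0 0 0 0 0.1 -0.25 1" --pt "0 0 0 0 0.2 -0.4 1" --pt "0 0 0 0 0.3 -0.5 1" --pt "0 0 0 0 0.4 -0.55 1" --pt "0 0 0 0 0.5 -0.55 1" --pt "0 0 0 0 0.6 -0.55 1" --pt "0 0 0 0 0.6 -0.55 1"

```text
time_s: 9.2
tcp_pos: [0.5201, 0.2486, 0.1011]
tcp_rot: [-0.0, 0.066, 0.998, 0.0]
ft_force: [-0.8, -0.5, -0.1]
gripper_width: 0.0008
grasp_force: 0.0
```

Run:
```python
from h import *
go(-.040,.046,.08)
s=cam('side'); a=cv2.resize(s['frame'][165:255,260:380],(800,600),interpolation=cv2.INTER_CUBIC); save(a,'s2.png')
for z,x in((.058,-.061),(.058,.005)): print((proj(s,np.r_[M@np.array([x,-.018])+o,z])[0]-[260,165])/.15)
```

```text
stand xyz [-115.2   45.3] 0.1011 shift/100mm [-0.752  0.007  0.21 ] [-0.     0.066  0.998  0.   ] [-0.8 -0.5 -0.1] 9.2
[458.11179827 254.38019805]
[315.49194905 201.94187848]
```

View pics/s2.png

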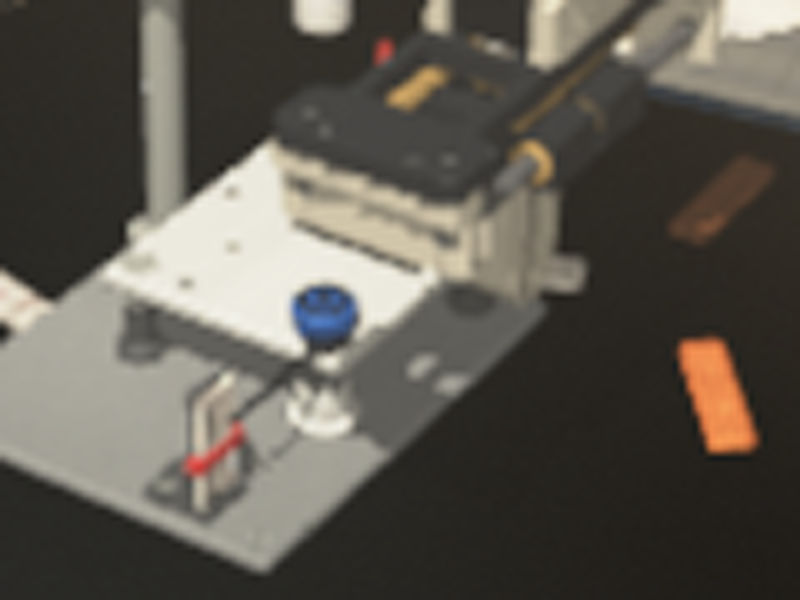

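The gripper still hides the cassette in the side view, so I'll check it from the top.

Run:
```python
from h import *
s=cam('top'); a=cv2.resize(s['frame'][115:215,260:390],(780,600),interpolation=cv2.INTER_CUBIC); save(a,'t2.png')
for x in (-.061,.005): print((proj(s,np.r_[M@np.array([x,-.018])+o,.058])[0]+.4-[260,115])*6)
```

```text
[450.66098528 493.4086939 ]
[477.40726744 317.16285084]
```

View pics/t2.png

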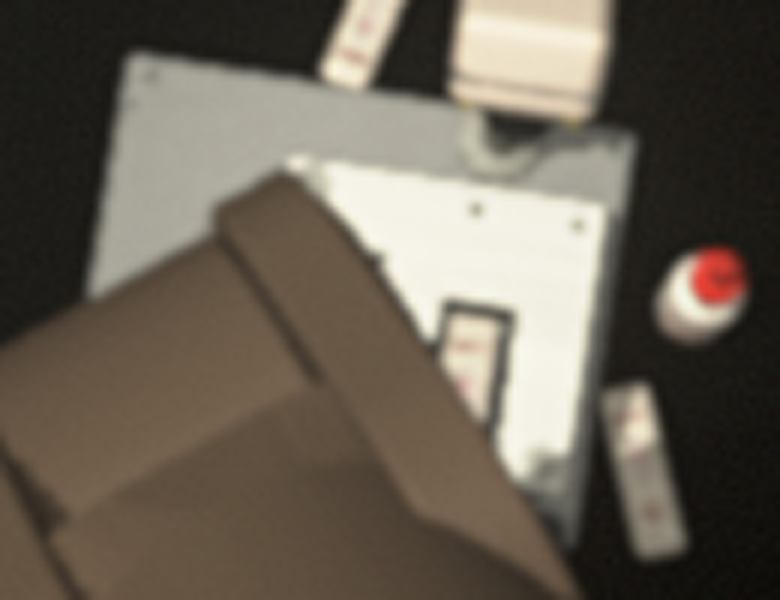

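The top view shows the cassette filling the channel up to the stop at about (478,318), so it is home. Next I'll move above the pad.

send_rows --pt "0 0 0 -0.15 0 0 1" --pt "0 0 0 -0.3 0 0 1" --pt "0 0 0 -0.45 0 0 1" --pt "0 0 0 -0.6 0 0 1" --pt "0 0 0 -0.7 0 0.05 1" --pt "0 0 0 -0.75 0 0.15 1" --pt "0 0 0 -0.75 0 0.22 1" --pt "0 0 0 -0.75 0 0.25 1"

```text
time_s: 10.1
tcp_pos: [0.5934, 0.2365, 0.075]
tcp_rot: [-0.001, 0.067, 0.998, -0.001]
ft_force: [-0.3, 0.6, -0.6]
gripper_width: 0.0008
grasp_force: 0.0
```

Run:
```python
from h import *
f=np.mean([cam('side')['frame'].astype(float) for _ in range(6)],0); np.save('ref.npy',f)
go(-.040,.045,.066)
```

```text
stand xyz [-39.6  43.7] 0.0771 shift/100mm [0.004 0.013 0.111] [0.    0.067 0.998 0.   ] [-0.4  0.   0.5] 10.4
```

send_rows --pt "0 0 0 0 0 0.03 1" --pt "0 0 0 0 0 0.05 1" --pt "0 0 0 0 0 0.07 1" --pt "0 0 0 0 0 0.09 1" --pt "0 0 0 0 0 0.1 1" --pt "0 0 0 0 0 0.11 1" --pt "0 0 0 0 0 0.12 1" --pt "0 0 0 0 0 0.13 1"

```text
time_s: 11.2
tcp_pos: [0.5943, 0.2373, 0.064]
tcp_rot: [-0.0, 0.067, 0.998, 0.0]
ft_force: [-4.0, 1.0, 7.2]
gripper_width: 0.0006
grasp_force: 3.4
```

```bash
cat > chk.py <<'E'
from h import *
import sys
c=cam('side'); f=np.mean([c['frame'].astype(float)]+[cam('side')['frame'].astype(float) for _ in range(2)],0)
ref=np.load('ref.npy'); S=lambda p:np.r_[M@np.array(p[:2])+o,p[2]]
print('proj ptr',proj(c,[S((-.042,.105,z)) for z in (.055,.045,.039)]).round(1).tolist())
def pr(g):
    # dark pointer line near its tip: columns between pad and scale
    out=[]
    for u in (297,298,299,300):
        col=cv2.GaussianBlur(g.mean(2).astype(np.float32),(0,0),.01+.4)[215:240,u]; k=int(np.argmin(col)); out.append((215+k,round(float(col[k]))))
    h=cv2.cvtColor(g.astype(np.uint8),cv2.COLOR_RGB2HSV); w=((h[...,0]>100)&(h[...,0]<130)&(h[...,1]>110)&(h[...,2]>45)); w[:,:295]=0;w[:,325:]=0;w[:195]=0;w[240:]=0
    ys,xs=np.nonzero(w); return out,len(ys),ys.max() if len(ys) else None,(ys.mean().round(2),xs.mean().round(2)) if len(ys) else None
print(pr(ref));print(pr(f)); go(-.04,.045,.058)
a=np.hstack([cv2.resize(g[205:245,282:317].astype(np.uint8),(385,440),interpolation=cv2.INTER_CUBIC) for g in(ref,f)]); save(a,sys.argv[1])
E
python3 chk.py p1.png
```

```text
proj ptr [[295.1, 225.4], [295.1, 228.7], [295.2, 230.7]]
([(225, 66), (225, 70), (224, 66), (223, 62)], 25, np.int64(214), (np.float64(212.8), np.float64(308.32)))
([(227, 64), (226, 65), (225, 64), (224, 64)], 27, np.int64(216), (np.float64(214.22), np.float64(308.07)))
stand xyz [-40.2  43.9] 0.0641 shift/100mm [-0.002  0.011  0.061] [-0.     0.067  0.998  0.   ] [-4.1  0.   6.3] 11.35
```

send_rows --pt "0 0 0 0 0 0.005 1" --pt "0 0 0 0 0 0.01 1" --pt "0 0 0 0 0 0.015 1" --pt "0 0 0 0 0 0.02 1" --pt "0 0 0 0 0 0.025 1" --pt "0 0 0 0 0 0.03 1" --pt "0 0 0 0 0 0.03 1" --pt "0 0 0 0 0 0.03 1"

```text
time_s: 12.15
tcp_pos: [0.5939, 0.2379, 0.0613]
tcp_rot: [-0.001, 0.067, 0.998, 0.001]
ft_force: [-5.9, 2.3, 9.2]
gripper_width: 0.0005
grasp_force: 4.7
```

```bash
python3 chk.py p2.png
```

```text
proj ptr [[295.1, 225.4], [295.1, 228.7], [295.2, 230.7]]
([(225, 66), (225, 70), (224, 66), (223, 62)], 25, np.int64(214), (np.float64(212.8), np.float64(308.32)))
([(228, 72), (228, 65), (227, 67), (226, 67)], 22, np.int64(217), (np.float64(215.5), np.float64(307.86)))
stand xyz [-40.7  44.4] 0.0613 shift/100mm [-0.007  0.006  0.033] [-0.001  0.067  0.998  0.001] [-6.3  1.3  8.6] 12.3
```

send_rows --pt "0 0 0 0 0 0.005 1" --pt "0 0 0 0 0 0.01 1" --pt "0 0 0 0 0 0.015 1" --pt "0 0 0 0 0 0.02 1" --pt "0 0 0 0 0 0.02 1" --pt "0 0 0 0 0 0.02 1" --pt "0 0 0 0 0 0.02 1" --pt "0 0 0 0 0 0.02 1"

```text
time_s: 13.1
tcp_pos: [0.5936, 0.2383, 0.0595]
tcp_rot: [-0.001, 0.066, 0.998, 0.001]
ft_force: [-6.9, 2.0, 10.1]
gripper_width: 0.0007
grasp_force: 5.6
```

```bash
sed -i 's/round(float(col\[k\]))))/round(float(k+215+.5*(col[k-1]-col[k+1])\/(col[k-1]+col[k+1]-2*col[k])),2)))/' chk.py; python3 chk.py p3.png
```

```text
proj ptr [[295.1, 225.4], [295.1, 228.7], [295.2, 230.7]]
([(225, 225.1), (225, 224.56), (224, 223.81), (223, 223.02)], 25, np.int64(214), (np.float64(212.8), np.float64(308.32)))
([(229, 228.98), (229, 228.62), (228, 227.89), (227, 226.84)], 23, np.int64(218), (np.float64(216.13), np.float64(308.39)))
stand xyz [-41.   44.8] 0.0595 shift/100mm [-0.01   0.002  0.015] [-0.001  0.066  0.998  0.001] [-7.   3.4 10.7] 13.25
```

View pics/p3.png

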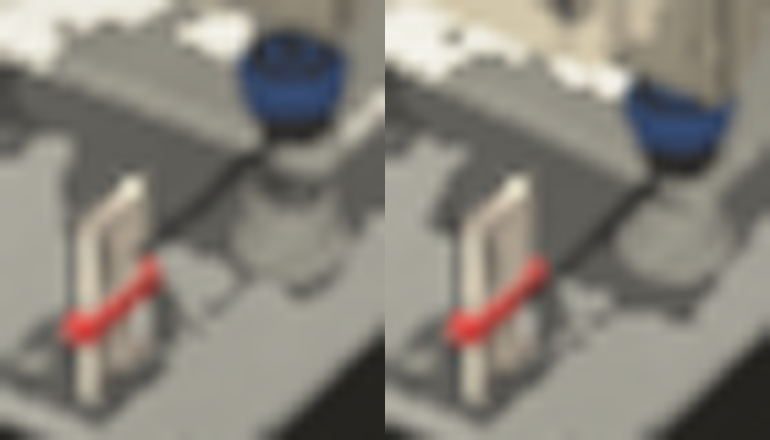

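The right half of the picture (pressed) shows the pointer line reaching the right end of the red band at about (545,268); in the reference half it sits clearly above it. By the estimate about 1–2 mm is left, so one small step more and then hold.

send_rows --pt "0 0 0 0 0 0.003 1" --pt "0 0 0 0 0 0.006 1" --pt "0 0 0 0 0 0.008 1" --pt "0 0 0 0 0 0.008 1" --pt "0 0 0 0 0 0.008 1" --pt "0 0 0 0 0 0.008 1" --pt "0 0 0 0 0 0.008 1" --pt "0 0 0 0 0 0.008 1"

```text
time_s: 14.05
tcp_pos: [0.5935, 0.2385, 0.0587]
tcp_rot: [-0.001, 0.066, 0.998, 0.001]
ft_force: [-8.0, 2.9, 11.7]
gripper_width: 0.0003
grasp_force: 5.9
```

```bash
python3 chk.py p4.png
python3 - <<'E'
from h import *
# predicted pixel shift of pointer columns for tip drops (tilt about pivot line), 3D rotation model
c=cam('side'); S=lambda p:np.r_[M@np.array(p[:2])+o,p[2]]
ax=np.array([45,50,0])/np.hypot(45,50)
def line(t):
    P=[]
    for y in np.linspace(.05,.118,40):
        p=np.array([-.040,y,.055-.0])
        q=R.from_rotvec(ax*t).apply(p-[0,0,.045])+[0,0,.045]; P.append(S(q))
    return proj(c,P),P[-1]
u=np.array([297,298,299,300])
for t in (0,-.12,-.13,-.14,-.147,-.155,.147):
    L,e=line(t); i=np.argsort(L[:,0]); print(t,e[2].round(4),np.interp(u,L[i,0],L[i,1]).round(2),L[0],L[-1])
E
```

```text
proj ptr [[295.1, 225.4], [295.1, 228.7], [295.2, 230.7]]
([(225, 225.1), (225, 224.56), (224, 223.81), (223, 223.02)], 25, np.int64(214), (np.float64(212.8), np.float64(308.32)))
([(229, 229.39), (229, 228.67), (228, 227.96), (227, 227.05)], 20, np.int64(218), (np.float64(216.7), np.float64(308.15)))
stand xyz [-41.1  44.9] 0.0587 shift/100mm [-0.011  0.001  0.007] [-0.001  0.066  0.998  0.001] [-7.9  0.8 11. ] 14.2
0 0.055 [222.92 222.06 221.2  220.34] [307.10675138 214.21907377] [291.30026894 227.82617298]
-0.12 0.0419 [226.83 225.85 224.88 223.9 ] [307.17954835 216.88179319] [291.42977693 232.27593787]
-0.13 0.0408 [227.14 226.15 225.16 224.18] [307.1815485  217.09464004] [291.4340643  232.62742663]
-0.14 0.0397 [227.44 226.44 225.45 224.45] [307.18292329 217.30598629] [291.43735369 232.97575952]
-0.147 0.039 [227.65 226.65 225.65 224.65] [307.18351374 217.45302376] [291.43906307 233.21769489]
-0.155 0.0381 [227.89 226.88 225.87 224.86] [307.18381369 217.62014288] [291.44041908 233.49226054]
0.147 0.0708 [217.64 216.94 216.24 215.55] [306.89575243 210.72892829] [290.94602862 221.86944428]
```

send_rows --pt "0 0 0 0 0 0.002 1" --pt "0 0 0 0 0 0.003 1" --pt "0 0 0 0 0 0.003 1" --pt "0 0 0 0 0 0.003 1" --pt "0 0 0 0 0 0.003 1" --pt "0 0 0 0 0 0.003 1" --pt "0 0 0 0 0 0.003 1" --pt "0 0 0 0 0 0.003 1"

```text
time_s: 15.05
tcp_pos: [0.5935, 0.2385, 0.0584]
tcp_rot: [-0.001, 0.066, 0.998, 0.001]
ft_force: [-8.1, 1.6, 11.2]
gripper_width: 0.0005
grasp_force: 6.1
```

send_rows --pt "0 0 0 0 0 0 1" --pt "0 0 0 0 0 0 1" --pt "0 0 0 0 0 0 1" --pt "0 0 0 0 0 0 1" --pt "0 0 0 0 0 0 1" --pt "0 0 0 0 0 0 1" --pt "0 0 0 0 0 0 1" --pt "0 0 0 0 0 0 1"

```text
time_s: 15.85
tcp_pos: [0.5935, 0.2385, 0.0584]
tcp_rot: [-0.001, 0.066, 0.998, 0.001]
ft_force: [-7.5, 1.4, 11.4]
gripper_width: 0.0006
grasp_force: 6.1
```

send_rows --pt "0 0 0 0 0 0 1" --pt "0 0 0 0 0 0 1" --pt "0 0 0 0 0 0 1" --pt "0 0 0 0 0 0 1" --pt "0 0 0 0 0 0 1" --pt "0 0 0 0 0 0 1" --pt "0 0 0 0 0 0 1" --pt "0 0 0 0 0 0 1"

```text
time_s: 16.65
tcp_pos: [0.5935, 0.2385, 0.0584]
tcp_rot: [-0.001, 0.066, 0.998, 0.001]
ft_force: [-7.6, 1.9, 10.2]
gripper_width: 0.0003
grasp_force: 6.1
```

```bash
python3 chk.py p5.png
```

```text
proj ptr [[295.1, 225.4], [295.1, 228.7], [295.2, 230.7]]
([(225, 225.1), (225, 224.56), (224, 223.81), (223, 223.02)], 25, np.int64(214), (np.float64(212.8), np.float64(308.32)))
([(230, 229.91), (229, 228.74), (228, 228.2), (227, 227.22)], 22, np.int64(218), (np.float64(216.82), np.float64(308.18)))
stand xyz [-41.1  44.9] 0.0584 shift/100mm [-0.011  0.001  0.004] [-0.001  0.066  0.998  0.001] [-7.7  2.1 10.7] 16.8
```

send_rows --pt "0 0 0 0 0 -0.005 1" --pt "0 0 0 0 0 -0.012 1" --pt "0 0 0 0 0 -0.02 1" --pt "0 0 0 0 0 -0.028 1" --pt "0 0 0 0 0 -0.036 1" --pt "0 0 0 0 0 -0.044 1" --pt "0 0 0 0 0 -0.052 1" --pt "0 0 0 0 0 -0.06 1"

```text
time_s: 17.6
tcp_pos: [0.5944, 0.2373, 0.0641]
tcp_rot: [-0.0, 0.067, 0.998, 0.0]
ft_force: [-3.2, 0.3, 5.8]
gripper_width: 0.0005
grasp_force: 3.1
```

send_rows --pt "0 0 0 0 0 -0.007 1" --pt "0 0 0 0 0 -0.014 1" --pt "0 0 0 0 0 -0.021 1" --pt "0 0 0 0 0 -0.028 1" --pt "0 0 0 0 0 -0.036 1" --pt "0 0 0 0 0 -0.044 1" --pt "0 0 0 0 0 -0.055 1" --pt "0 0 0 0 0 -0.07 1"

```text
time_s: 18.4
tcp_pos: [0.5949, 0.2367, 0.0705]
tcp_rot: [-0.0, 0.067, 0.998, -0.0]
ft_force: [0.3, 0.7, -0.2]
gripper_width: 0.0004
grasp_force: 0.0
```

send_rows --pt "0 0 0 0 0 -0.1 1" --pt "0 0 0 0 0 -0.2 1" --pt "0 0 0 0.15 0 -0.3 1" --pt "0 0 0 0.3 0 -0.4 1" --pt "0 0 0 0.45 0 -0.5 1" --pt "0 0 0 0.6 0 -0.6 1" --pt "0 0 0 0.7 0 -0.6 1" --pt "0 0 0 0.7 0 -0.6 1"

```text
time_s: 19.2
tcp_pos: [0.5237, 0.2468, 0.1311]
tcp_rot: [-0.0, 0.066, 0.998, 0.0]
ft_force: [0.7, 0.5, 0.7]
gripper_width: -0.0
grasp_force: 0.0
```

```bash
python3 chk.py p6.png; python3 -c "
from h import *
t=cam('top')['frame'];save(cv2.resize(t[115:215,260:390],(780,600),interpolation=cv2.INTER_CUBIC),'t3.png')"
```

```text
proj ptr [[295.1, 225.4], [295.1, 228.7], [295.2, 230.7]]
([(225, 225.1), (225, 224.56), (224, 223.81), (223, 223.02)], 25, np.int64(214), (np.float64(212.8), np.float64(308.32)))
([(225, 225.18), (219, 218.91), (219, 219.3), (222, 222.23)], 38, np.int64(214), (np.float64(211.68), np.float64(307.79)))
stand xyz [-109.2   43.3] 0.1304 shift/100mm [-0.692  0.019  0.724] [ 0.     0.067  0.998 -0.   ] [ 0.5 -0.6 -0.5] 19.35
```

Run:
```python
from h import *
a,b,c=[cv2.imread('pics/'+n).astype(float).mean(2) for n in('t2.png','t3.png','topc.png')]
s=np.s_[305:390:10,472]; print(a[s].round(),b[s].round(),c[s].round(),sep='\n')
job.hand_in()
```

```text
[131. 137. 215. 215. 191. 211. 221. 214. 211.]
[132. 120. 165. 118.  91.  88.  92.  92.  92.]
[123. 137. 230. 236. 237. 236. 235. 215. 209.]
the job is handed in; nothing more can be done
```

The job is handed in. The cassette was pushed home, the pointer held on the red mark (within an estimated 1 mm) for about two seconds, and the plate eased back to rest with the gripper clear. I couldn't confirm the cassette after release, because the arm appeared to block that view.

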